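# Hang the headphone hook in the slat rack

### The job

Pick up the wooden headphone hook from the bench and hang it in the upper groove of the metal slat rack, near the middle: tilt its arm up so that the steel lip goes in through the groove and up behind the top slat, then swing the arm down until the hook is fully home with its back plate flat and upright against the slats, and let go. Go in gently by feel, never leaning hard on the rack, and leave the other things on the bench where they are.

Things in the scene. Friction and masses are not known exactly. Their poses are not given: they have to be found in the camera images.
- hook: The headphone hook, loose, 110 to 220 g, standing on its arm's flat underside, lip up. Origin: underside, mid-width, straight below the rear face of its steel back plate. +z up (also when hung), rear face looks to +x, arm along -x. mm: plate x -5..0, 40 wide, z 0..75; wooden arm x -120..-5, 28 wide (y), z 0..40; upturned nose x -120..-106 up to z 58.
- hook_grip (a point): Good place to grip, across the hook's y: inside the arm, at (-80, 0, 27) mm in the hook's frame, between flat upright sides 28 mm apart. Gripped here from above, the gripper stays clear of the rack even when the arm is tilted up 45 degrees in the groove.
- hook_neck (a point): Middle of the neck's lower front edge, (0, 0, 72) mm in the hook's frame. The neck (x 0..7, z 72..75, 40 wide) runs back from the plate's top; when hung, its underside rests on the middle slat. Hung, the 6 mm space between plate and lip straddles the 4 mm top slat.
- hook_lip (a point): Middle of the lip's top edge, (7.5, 0, 96) mm in the hook's frame. The lip stands up from the neck's rear end: x 6..9, z 72..96, 40 wide.
- panel: Slat rack, fixed. Origin: on the bench, mid-width, under the slats' front face. +z up, fronts look to -x (robot side), y along the slats. mm: three rigid aluminium slats, x 0..4, 290 long, open behind; nominal z 36..59, 75..165, 181..215; uprights 18 wide at y +-130, x 6..20, to z 247; foot x -10..120, 12 high. Bruised above 20 N.
- groove (a point): Nominal middle of the upper groove's lower edge (top edge of the middle slat), (0, 0, 165) mm in the rack's frame. The groove is 16 mm high. WARNING: the slats, as one set, are clamped anywhere up to 20 mm higher or lower than nominal; this point and the rack's pose do not show it, so see or feel for it.
- rack_middle (a point): On the slats' front face at mid-length, nominal height of the top slat's lower edge (0, 0, 181). The 24 mm lip does not pass level: with the arm tilted up 40 to 50 degrees it goes in along its own length, up and back, with 2.5 mm to spare each side; then the arm swings down and the neck lands on the middle slat, lip 8 mm up behind the top slat.
- votive: Glass votive cup, open, 62 mm across, 60 mm high; loose bystander, leave alone. Origin: centre of its underside.
- case_a: White hard silicone earbuds case, 50 x 62 x 26 mm; loose bystander, leave alone. Origin: centre of its underside.
- case_b: Grey hard silicone earbuds case, 48 x 70 x 24 mm, back right near the acrylic box; loose bystander, leave alone. Origin: centre of its underside.
- cube: Wooden puzzle cube, 49 mm; loose bystander, leave alone. Origin: centre of its underside.
Not all that is in view belongs to the job. What is shaped like the hook but green or purple is not meant.

How it is judged:
By the outcome, as a careful person would: the job done as asked, in the order asked, and still so for the second after the job is handed in, with the robot touching nothing.
It also fails if it takes over 61 s, if anything falls off the work surface, if the arm or the gripper's body presses on something with over 40 N, if the wrist force passes 120 N, or if a joint passes its speed limit or range.

### The arm

A 6-joint arm with a two-finger parallel gripper is mounted at the origin on the work surface. World frame = base frame: x ahead of the robot, y to its left, z up, the work surface at z = 0. Lengths are in m, angles in rad, forces in N, time in s.
With the tool pointing down it reaches from about 0.25 to 0.775 m from the base axis. Payload 8.9 kg.
Tool frame: the origin (TCP) lies on the front face of the gripper's body, between the roots of the fingers; the fingertips stand 73 mm ahead of it and the grasp point (between the pads) lies 54 mm ahead of it; z points along the fingers, y is the direction in which the jaws open and shut (so a half turn about z gives the same grasp; the last joint's range is limited). The gripper opens to 85 mm and grips with 20 to 120 N. Pads are 22 mm wide; open, the fingers measure 114 mm over their backs; the gripper's body (76 mm by 85 mm) begins 54 mm behind the grasp point. The pads swing forward as they close: fully open they stand 13 mm farther back than shut.
Start: joints at [-1.324, 0.291, -0.153, 1.127, 0, 1.431], TCP at [0.198, -0.486, 0.304] pointing down, gripper open.
Joint ranges: [-2.52, 2.52], [-0.91, 1.74], [-1.3, 1.37], [-1.96, 2.02], [-1.52, 1.47], [-3.14, 3.14]. Speed limits (rad/s): [2.22, 2.22, 2.79, 3.14, 3.14, 3.14].

### API

Orientations are given as a 3x3 rotation matrix whose columns are the frame's x, y, z axes.
In Python, from rig import movep, move_linear, goto_joints, grip, hold, ik, observe, camera, MotionError, close_job gives the robot as it stands. Calls block until the motion is done:
- movep(position, orientation): joint-space move of the TCP to a pose.
- move_linear(position, attitude=None, velocity=0.15): straight line of the TCP; attitude=None keeps the orientation; velocity is the mean speed in m/s.
- goto_joints(angles): joint-space move.
- grip(opening, f_grip=None): opening from 0.0 (shut) to 1.0 (fully open); f_grip is the grip in N (None keeps the last); returns when the fingers have stopped.
- hold(seconds).
- ik(position, orientation): joint angles nearest the present ones, or None.
- observe(): the state.
- camera(name): name is "side" or "top"; returns a dict with "color" (384x512x3 uint8, blue, green, red), "camera_matrix" (3x3 intrinsics, pixels), "R" (3x3) and "t" (3): a world point X has camera coordinates R X + t. Camera axes: x right, y down, z forward; pixel columns grow to the right and rows downward; lengths in m; the calibration is good to about 2 mm. A picture is of the moment at which its call begins. There is no depth.
A pose or a line that the arm cannot do raises MotionError and nothing moves.
- close_job(): hands the job in, once; it reports no verdict.
The state is a dict: "clock": time; "qpos": joint angles; "dq": joint speeds; "effort": joint torques, N m; "eef_pos": TCP position; "tool_rot": TCP orientation; "ft_force": force on the tool from outside, world axes, zero at the start; "wrist_torque": the same for the moment, N m; "width": opening from 0.0 (shut) to 1.0 (fully open).
Only numpy, scipy, OpenCV 4.12 (cv2) and the standard library are available. Lean on these libraries where they do the work, as an engineer would, in place of code of your own. Each camera call takes 0.05 s, during which the arm holds its last target.

## Working session

There is one attempt and no reset: what is moved stays moved. The work goes in short steps, each a Python script; the robot and the scene stay as the last script left them, time stands still between calls to the robot, and variables do not carry over. Pictures are saved under pics/ and viewed, and the job is handed in when it is done.

```bash
ls; mkdir -p pics
python3 - <<'E'
from rig import *
import cv2,numpy as np
for n in("side","top"):
    c=camera(n); cv2.imwrite(f"pics/{n}0.png",c["color"]); np.savez(f"pics/{n}0.npz",**c)
    print(n,c["camera_matrix"].tolist(),np.round(c["R"],4).tolist(),c["t"])
    print("cam pos",-c["R"].T@c["t"])
o=observe();print(o)
E
```

```text
pics
side [[458.2138087370456, 0.0, 255.03856815630544], [0.0, 458.2138087370456, 195.13907715604773], [0.0, 0.0, 1.0]] [[-0.9015, -0.4325, 0.0163], [-0.3058, 0.6099, -0.7311], [0.3063, -0.6641, -0.6821]] [0.45233621 0.32214376 1.07629782]
cam pos [0.17661866 0.71391026 0.96225757]
top [[350.91673104451905, 0.0, 254.61828871687152], [0.0, 350.91673104451905, 192.2760208331738], [0.0, 0.0, 1.0]] [[-0.1375, -0.9905, 0.0007], [-0.9659, 0.1339, -0.2218], [0.2196, -0.0312, -0.9751]] [-0.0354403   0.57939703  0.91326514]
cam pos [ 0.3541937  -0.08419192  1.01905284]
{'clock': 0.1, 'qpos': array([-1.32431230e+00,  2.91211351e-01, -1.54062584e-01,  1.12670107e+00,
       -3.14009184e-06,  1.43150732e+00]), 'dq': array([-1.05431218e-03, -3.76577229e-05,  3.98499781e-03,  9.94067377e-04,
       -8.15676805e-05,  1.04753684e-03]), 'effort': array([ 5.13442264e-04, -5.37980890e+01,  3.31916463e+01,  9.37703677e-03,
       -2.68741169e-04, -1.04022885e-05]), 'eef_pos': array([ 0.1974751 , -0.4861046 ,  0.30339185]), 'tool_rot': array([[ 9.26507860e-01,  3.76275299e-01, -2.90637517e-04],
       [ 3.76275377e-01, -9.26507170e-01,  1.14228739e-03],
       [ 1.60536785e-04, -1.16769798e-03, -9.99999305e-01]]), 'ft_force': array([-0.14196785,  0.73831983,  0.53340735]), 'wrist_torque': array([-0.01394522, -0.02169179, -0.04165691]), 'width': 0.999897249362228}
```

View pics/side0.png

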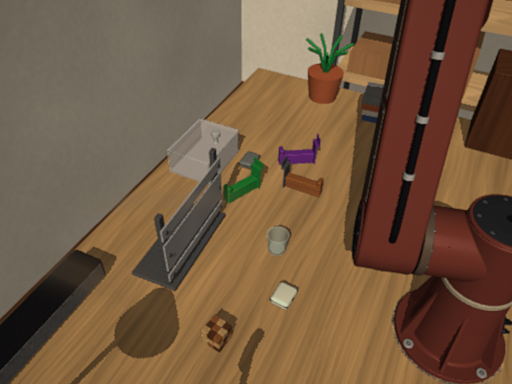

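View pics/top0.png

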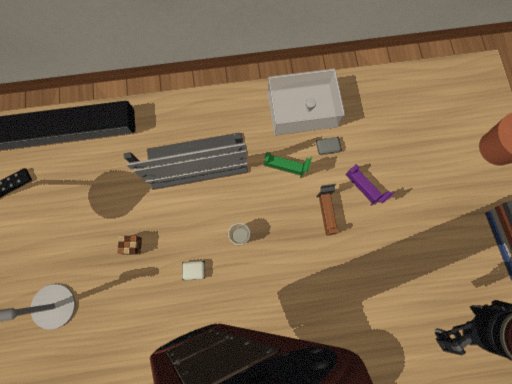

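The brown wooden hook is at about (329,210) in the top view and (302,183) in the side view. The rack is at about (195,162) in top and (190,225) in side. I'll enlarge both.

Run:
```python
import cv2
t=cv2.imread("pics/top0.png");s=cv2.imread("pics/side0.png")
def crop(im,x0,y0,x1,y1,k,n):
    c=cv2.resize(im[y0:y1,x0:x1],None,fx=k,fy=k,interpolation=cv2.INTER_CUBIC)
    for x in range((x0+9)//10*10,x1,10):
        cv2.line(c,((x-x0)*k,0),((x-x0)*k,6),(0,0,255),1); 
        if x%20==0: cv2.putText(c,str(x),((x-x0)*k-10,18),0,.4,(0,0,255),1)
    for y in range((y0+9)//10*10,y1,10):
        cv2.line(c,(0,(y-y0)*k),(6,(y-y0)*k),(0,0,255),1); cv2.putText(c,str(y),(8,(y-y0)*k+4),0,.4,(0,0,255),1)
    cv2.imwrite(f"pics/{n}.png",c)
crop(t,300,170,360,245,8,"th")
crop(s,265,150,335,205,10,"sh")
crop(t,115,120,260,200,5,"tr")
crop(s,125,140,240,295,4-0,"sr")
```

```text
(no output)
```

View pics/th.png

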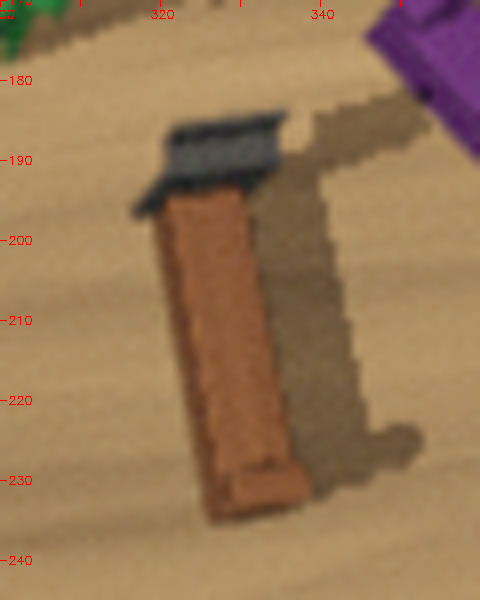

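View pics/sh.png

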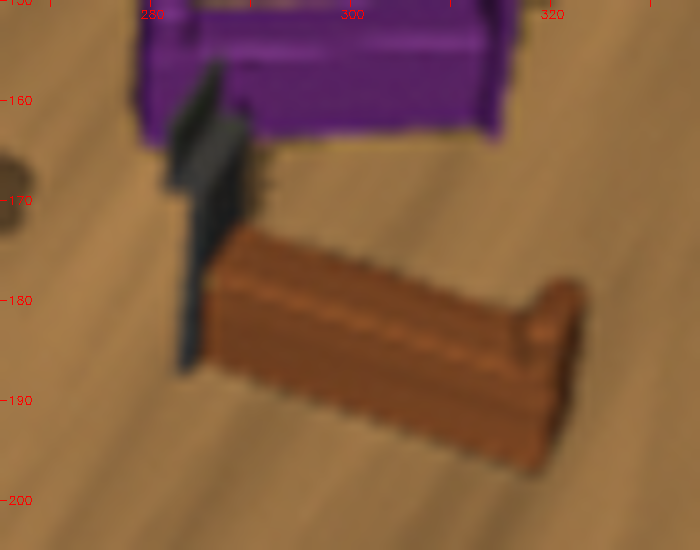

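View pics/tr.png

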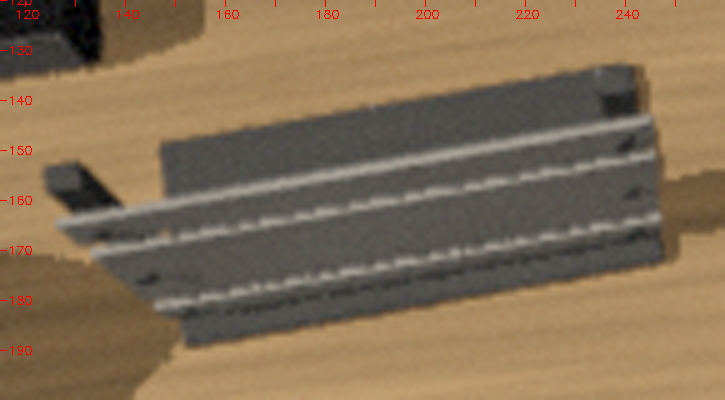

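View pics/sr.png

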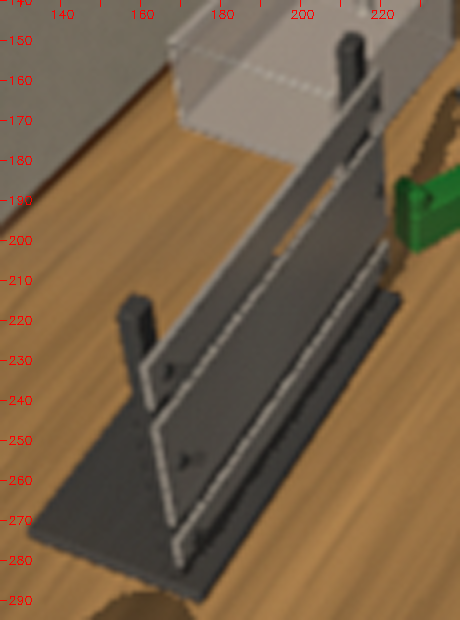

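```bash
cat > fit.py <<'E'
import numpy as np,cv2
from scipy.optimize import least_squares
C={n:dict(np.load(f"pics/{n}0.npz")) for n in("side","top")}
def proj(c,X):
    p=(c["R"]@np.asarray(X).T).T+c["t"]; u=(c["camera_matrix"]@p.T).T
    return u[:,:2]/u[:,2:]
def W(p,L):
    L=np.asarray(L,float)/1000; a=p[2];c,s=np.cos(a),np.sin(a)
    return np.c_[p[0]+c*L[:,0]-s*L[:,1],p[1]+s*L[:,0]+c*L[:,1],L[:,2]]
hook={"top":[((-120,14,0),(326.2,235.2)),((-120,-14,58),(339.1,231.5)),((-120,14,58),(329.6,233.1)),((6,20,96),(321.2,186.2)),((9,-20,96),(335.9,184)),((-5,20,0),(317.1,196.9))],
"side":[((-120,14,0),(318.7,197.3)),((-2,20,0),(283.3,187.3)),((7.5,-20,96),(286.8,156.2)),((-5,14,40),(285.8,177.8)),((-120,-14,58),(323,178.3)),((-5,14,0),(285.5,186.2))]}
def rh(p):
    return np.concatenate([(proj(C[n],W(p,[k for k,_ in hook[n]]))-np.array([v for _,v in hook[n]])+.45).ravel() for n in hook])
h=least_squares(rh,[.5,-.27,0],loss="soft_l1")
print("hook",h.x);print(np.round(rh(h.x).reshape(-1,2),1).tolist())
S=1
rack={"top":[((0,145,215),S,0,(126.4,165.6)),((0,-145,215),S,0,(246,144.4)),((0,145,165),S,0,(133.4,172)),((0,-145,165),S,0,(246.4,151.6)),((0,145,59),S,0,(146.6,182)),((0,-145,59),S,0,(247,164.4)),
((-10,0,12),0,1,(152,189.6)),((-10,0,12),0,-1,(247.4,172.4)),((120,0,12),0,1,(147.4,148.6)),((13,130,247),0,0,(127.4,156.4))],
"side":[((0,145,215),S,0,(161.7,233)),((0,145,181),S,0,(163.7,242.5)),((0,-145,215),S,0,(220.2,158.7)),((0,145,165),S,0,(164.5,247)),((0,-145,165),S,0,(220.7,174.5)),((0,145,59),S,0,(169.5,276.2)),((0,-145,59),S,0,(222,201)),((-10,0,12),0,1,(176.2,290)),((-10,0,12),0,-1,(225.5,214.5))]}
def rr(p):
    o=[]
    for n in rack:
        L=[(k[0],k[1]+f*p[4]*1000,k[2]+s*p[3]*1000) for k,s,f,_ in rack[n]]
        o.append((proj(C[n],W(p,L))-np.array([r[3] for r in rack[n]])+.45).ravel())
    return np.concatenate(o)
r=least_squares(rr,[.6,.1,0,0,.13],loss="soft_l1")
if __name__=="__main__":
    print("rack",r.x);print(np.round(rr(r.x).reshape(-1,2),1).tolist())
    def box(a,b): 
        return [[(a,b)[i][0],(a,b)[j][1],(a,b)[k][2]] for i in(0,1) for j in(0,1) for k in(0,1)]
    E=[(i,i^m) for i in range(8) for m in(1,2,4) if i<i^m]
    HB=[((-5,-20,0),(0,20,75)),((-120,-14,0),(-5,14,40)),((-120,-14,40),(-106,14,58)),((6,-20,72),(9,20,96))]
    d=r.x[3]*1000
    RB=[((0,-145,z0+d),(4,145,z1+d)) for z0,z1 in((36,59),(75,165),(181,215))]+[((-10,-1e3*r.x[4],0),(120,1e3*r.x[4],12))]+[((6,y-9,0),(20,y+9,247)) for y in(-130,130)]
    for n,ch,cr in(("top",(300,170,360,245),(115,120,260,200)),("side",(265,150,335,205),(125,140,240,295))):
        im=C[n]["color"];k=8 if 0 else 1
        for nm,(x0,y0,x1,y1),B,p in(("h",ch,HB,h.x),("r",cr,RB,r.x)):
            k=6 if nm=="h" else 4
            c=cv2.resize(im[y0:y1,x0:x1],None,fx=k,fy=k,interpolation=cv2.INTER_CUBIC)
            for a,b in B:
                q=(proj(C[n],W(p,box(a,b)))+.5-[x0,y0])*k
                for i,j in E: cv2.line(c,tuple(map(int,q[i])),tuple(map(int,q[j])),(255,255,0),1)
            cv2.imwrite(f"pics/ov_{n}_{nm}.png",c)
    ims=[cv2.imread(f"pics/ov_{n}_{m}.png") for n in("top","side") for m in "hr"]
    for nm,(a,b) in(("ovh",(ims[0],ims[2])),("ovr",(ims[1],ims[3]))):
        o=np.zeros((max(a.shape[0],b.shape[0]),a.shape[1]+b.shape[1],3),np.uint8)
        o[:a.shape[0],:a.shape[1]]=a;o[:b.shape[0],a.shape[1]:]=b
        f=min(1,800/o.shape[1],600/o.shape[0]); o=cv2.resize(o,None,fx=f,fy=f,interpolation=cv2.INTER_AREA) if f<1 else o
        cv2.imwrite(f"pics/{nm}.png",o)
E
python3 fit.py
```

```text
hook [ 0.54986317 -0.31512799  0.00383511]
[[-0.7, 0.3], [0.6, 0.3], [0.1, 0.2], [0.5, -0.2], [0.1, -1.1], [-0.7, 0.4], [0.3, 0.5], [-0.4, 0.2], [0.1, -0.7], [-0.5, -0.8], [1.3, -0.1], [-1.0, 0.5]]
rack [ 6.50089328e-01  4.12335565e-02  4.72761724e-02 -3.89195211e-04
  1.42699002e-01]
[[-0.1, 0.1], [-0.4, 0.3], [-0.0, -0.4], [-0.3, 0.0], [-0.6, 0.1], [-0.0, -0.3], [-0.0, -0.4], [-0.2, -0.3], [-0.6, -0.4], [-0.2, -1.3], [0.4, 0.0], [0.3, 0.8], [0.3, -0.9], [0.3, 1.0], [0.5, -2.0], [0.5, 0.3], [0.5, -0.1], [-0.2, -1.4], [0.3, -0.5]]
```

View pics/ovh.png

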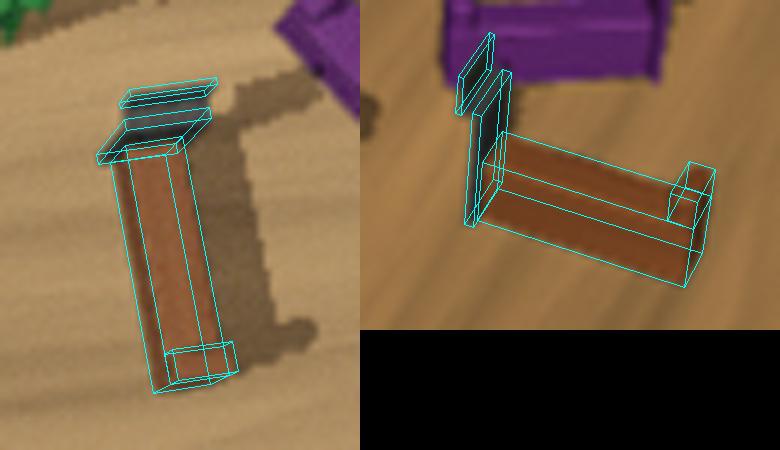

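View pics/ovr.png

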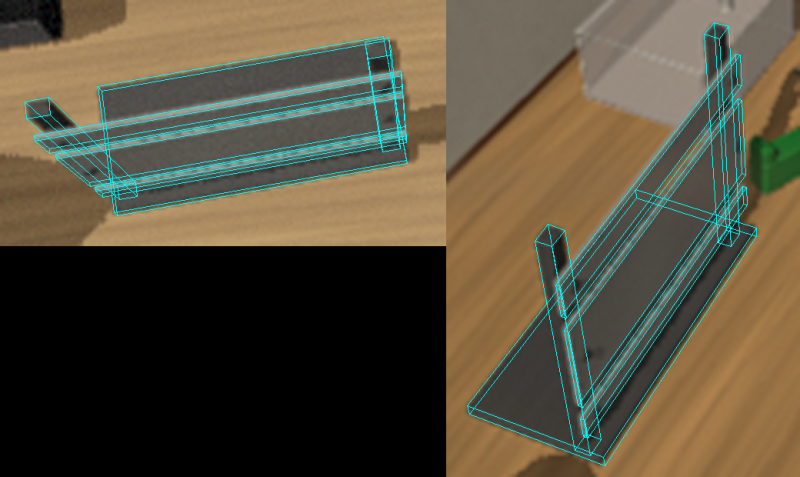

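The hook fit is within about 1 px. The rack fit is decent and puts the slats near nominal height. Next I'll check how firm the slat height is by allowing for camera bias, then check reachability.

```bash
cat > geo.py <<'E'
import numpy as np
from scipy.spatial.transform import Rotation as Ro
def Rw(psi,th): return (Ro.from_euler('z',psi)*Ro.from_euler('y',th)).as_matrix()
# tool in hook frame: z down (pitched by tau: tool leans), y = +-hook y
def Rtool_h(tau,flip=1):
    R=np.array([[1,0,0],[0,-1,0],[0,0,-1.]])
    if flip<0: R=R@np.diag([-1,-1,1])
    return Ro.from_euler('y',-tau).as_matrix()@R   # tau>0: body leans toward -x (nose)
G=np.array([-.080,0,.027])
E
python3 - <<'E'
from fit import *
def rb(q):
    p=q[:5]; o=[]
    for i,n in enumerate(rack):
        L=[(k[0],k[1]+f*p[4]*1000,k[2]+s*p[3]*1000) for k,s,f,_ in rack[n]]
        o.append((proj(C[n],W(p,L))-np.array([r_[3] for r_ in rack[n]])+.45+q[5+2*i:7+2*i]).ravel())
    return np.concatenate(o+[q[5:]])
b=least_squares(rb,list(r.x)+[0]*4,loss="soft_l1");print("biasfit",np.round(b.x,4))
J=b.jac;print("sd",np.round(np.sqrt(np.diag(np.linalg.inv(J.T@J)))[:5]*.6,4))
from geo import *
from rig import ik,observe
hx=h.x
P=[.65-.02*0,.0,0]
for tau in np.radians([0,10,15,20]):
  for fl in(1,-1):
    res=[]
    for (pos,psi,th) in [((hx[0],hx[1],0),hx[2],0),((.65,.041,.093),.047,0),((.60,.041,.12),.047,np.radians(45)),((.54,.041,.12),.047,np.radians(45))]:
        R=Rw(psi,th);T=R@Rtool_h(tau,fl);g=np.array(pos)+R@G
        q=ik(g-.054*T[:,2],T); res.append(None if q is None else np.round(q,2).tolist())
    print(np.degrees(tau),fl,res)
E
```

```text
hook [ 0.54986317 -0.31512799  0.00383511]
[[-0.7, 0.3], [0.6, 0.3], [0.1, 0.2], [0.5, -0.2], [0.1, -1.1], [-0.7, 0.4], [0.3, 0.5], [-0.4, 0.2], [0.1, -0.7], [-0.5, -0.8], [1.3, -0.1], [-1.0, 0.5]]
biasfit [ 0.6497  0.0411  0.0478  0.0019  0.1429  0.2556  0.262  -0.3711  0.6249]
sd [0.0014 0.0013 0.0028 0.0015 0.0009]
0.0 1 [[-0.72, 0.58, -0.34, 0.65, 0.0, 2.42], [-0.06, 0.48, -0.23, 0.86, 0.0, 3.03], None, [-0.03, 0.97, 0.59, 1.97, -0.06, 3.09]]
0.0 -1 [[-0.72, 0.58, -0.34, 0.65, 0.0, -0.72], [-0.06, 0.48, -0.23, 0.86, 0.0, -0.11], None, [-0.03, 0.97, 0.59, 1.97, -0.06, -0.06]]
10.0 1 [[-0.79, 0.51, -0.51, 0.43, 0.12, 2.36], [-0.07, 0.36, -0.44, 0.59, 0.02, 3.02], [-0.03, 0.96, 0.68, 1.9, -0.05, 3.07], [-0.04, 0.81, 0.38, 1.75, -0.05, 3.07]]
10.0 -1 [[-0.79, 0.51, -0.51, 0.43, 0.12, -0.78], [-0.07, 0.36, -0.44, 0.59, 0.02, -0.12], [-0.03, 0.96, 0.68, 1.9, -0.05, -0.07], [-0.04, 0.81, 0.38, 1.75, -0.05, -0.07]]
14.999999999999998 1 [[-0.83, 0.49, -0.58, 0.32, 0.19, 2.33], [-0.08, 0.32, -0.54, 0.45, 0.03, 3.02], [-0.04, 0.86, 0.54, 1.77, -0.04, 3.07], [-0.04, 0.73, 0.28, 1.64, -0.04, 3.07]]
14.999999999999998 -1 [[-0.83, 0.49, -0.58, 0.32, 0.19, -0.81], [-0.08, 0.32, -0.54, 0.45, 0.03, -0.12], [-0.04, 0.86, 0.54, 1.77, -0.04, -0.07], [-0.04, 0.73, 0.28, 1.64, -0.04, -0.08]]
20.0 1 [[-0.86, 0.47, -0.66, 0.21, 0.26, 2.3], [-0.09, 0.27, -0.64, 0.31, 0.05, 3.02], [-0.04, 0.78, 0.42, 1.64, -0.04, 3.06], [-0.04, 0.65, 0.18, 1.53, -0.04, 3.06]]
20.0 -1 [[-0.86, 0.47, -0.66, 0.21, 0.26, -0.84], [-0.09, 0.27, -0.64, 0.31, 0.05, -0.13], [-0.04, 0.78, 0.42, 1.64, -0.04, -0.08], [-0.04, 0.65, 0.18, 1.53, -0.04, -0.08]]
```

Using a 15° leaning grasp, which is reachable at every stage. Now the grasp.

```bash
python3 - <<'E' 2>&1 | grep -v '^\[\[\|^hook'
from fit import h
from geo import *
from rig import *
import cv2
hx=h.x; tau=np.radians(15); g0=np.array([-.080,0,.028])
R=Rw(hx[2],0);T=R@Rtool_h(tau,-1);g=np.array([hx[0],hx[1],0])+R@g0
tcp=g-.054*T[:,2]
np.savez("grasp.npz",T=T,tcp=tcp,g0=g0)
o0=observe();print(o0["clock"])
grip(0.65)
movep(tcp+[0,0,.12],T); print(observe()["clock"])
move_linear(tcp+[0,0,.02],velocity=.15)
o=observe();print("pre",o["ft_force"])
move_linear(tcp,velocity=.05)
o=observe();print(o["clock"],"down",o["ft_force"],o["eef_pos"]-tcp)
c=camera("side");cv2.imwrite("pics/g1.png",cv2.resize(c["color"][110:230,220:380],None,fx=5,fy=5))
grip(0.0,60); o=observe();print(o["clock"],"grip",o["ft_force"],o["width"],o["width"]*85)
E
```

```text
0.1
2.4417
pre [ 0.7910772   0.30216815 -0.91455773]
3.8083 down [-0.39471617 -0.00524362  1.09700626] [-0.00010376  0.00013836 -0.00026904]
4.2167 grip [-2.12509962 -0.38760362  4.92336295] 0.3231997186068537 27.471976081582564
```

View pics/g1.png

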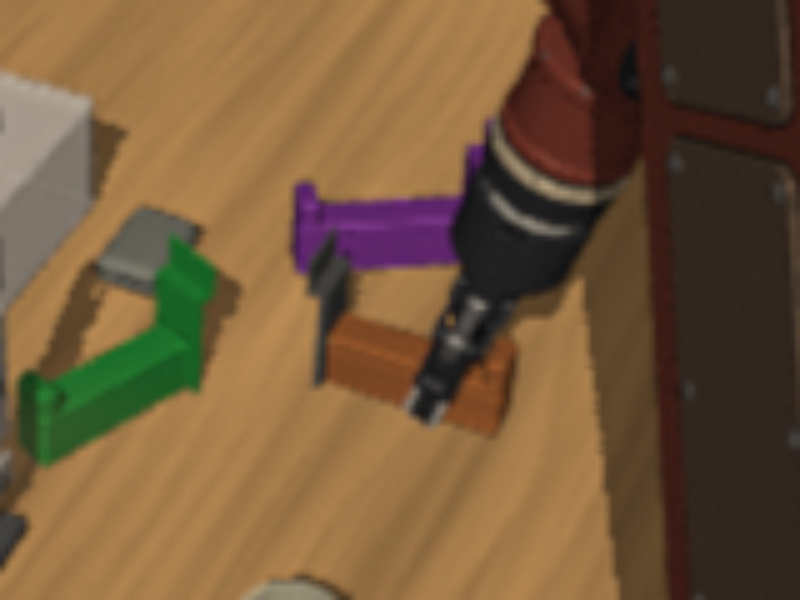

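Gripped at 27.5 mm, matching the 28 mm arm. Next: a widest-clearance 2D insertion path (x, z, tilt), computed offline.

```bash
cat > plan.py <<'E'
import numpy as np,heapq
HB=np.array([(-5,0,0,75),(0,7,72,75),(6,9,72,96)],float)   # x0,x1,z0,z1
SB=np.array([(0,4,75,165),(0,4,181,215)],float)
def bpts(b,n):
    x0,x1,z0,z1=b;t=np.linspace(0,1,n)
    return np.r_[np.c_[x0+t*(x1-x0),0*t+z0],np.c_[x0+t*(x1-x0),0*t+z1],np.c_[0*t+x0,z0+t*(z1-z0)],np.c_[0*t+x1,z0+t*(z1-z0)]]
def sd(P,b):
    dx=np.maximum(b[0]-P[...,0],P[...,0]-b[1]);dz=np.maximum(b[2]-P[...,1],P[...,1]-b[3])
    return np.where((dx>0)&(dz>0),np.hypot(np.maximum(dx,0),np.maximum(dz,0)),np.maximum(dx,dz))
HP=np.vstack([bpts(b,40) for b in HB]);SP=np.vstack([bpts(b,60) for b in SB])
def rot(th,P): c,s=np.cos(th),np.sin(th);return np.c_[c*P[:,0]+s*P[:,1],-s*P[:,0]+c*P[:,1]]
def clear(o,th):
    a=rot(th,HP)+o; m=min(sd(a,b).min() for b in SB)
    q=rot(-th,SP-o); return min(m,min(sd(q,b).min() for b in HB))
def origin(neck,th): # hook origin from position of (0,72)
    return np.asarray(neck)-rot(th,np.array([[0,72.]]))[0]
if __name__=="__main__":
    ths=np.radians(np.arange(0,49,3));xs=np.arange(-30,3,.5);zs=np.arange(150,180,.5)
    F=np.array([[[clear(origin((x,z),t),t) for z in zs] for x in xs] for t in ths]);np.save("F.npy",F)
    print([ (round(np.degrees(t)),F[i].max().round(2)) for i,t in enumerate(ths)])
    goal=(0,int(np.argmin(abs(xs+1))),int(np.argmin(abs(zs-167.5))))
    # widest path w/ sum cost
    D={goal:0.};pr={};H=[(0.,goal)];done=set();best=None
    while H:
        d,n=heapq.heappop(H)
        if n in done: continue
        done.add(n)
        if n[0]>=len(ths)-2 and xs[n[1]]<=-28: best=n;break
        for a in(-1,0,1):
         for b in(-1,0,1):
          for c in(-1,0,1):
            m=(n[0]+a,n[1]+b,n[2]+c)
            if not(0<=m[0]<len(ths) and 0<=m[1]<len(xs) and 0<=m[2]<len(zs)): continue
            f=F[m]
            if f<.2: continue
            w=np.sqrt(a*a*4+b*b+c*c)*(1+ (3/min(f,3.))**3); 
            if w and d+w<D.get(m,1e9): D[m]=d+w;pr[m]=n;heapq.heappush(H,(d+w,m))
    path=[best]
    while path[-1]!=goal: path.append(pr[path[-1]])
    out=[(np.degrees(ths[i]),xs[j],zs[k],F[i,j,k]) for i,j,k in path]
    np.save("path.npy",out)
    for p in out: print("th %.0f neck %.1f %.1f clr %.2f"%p)
E
python3 plan.py
```

```text
[(0, np.float64(21.0)), (3, np.float64(20.3)), (6, np.float64(19.48)), (9, np.float64(18.6)), (12, np.float64(17.64)), (15, np.float64(16.74)), (18, np.float64(15.88)), (21, np.float64(15.07)), (24, np.float64(14.29)), (27, np.float64(13.5)), (30, np.float64(12.79)), (33, np.float64(12.18)), (36, np.float64(11.67)), (39, np.float64(11.17)), (42, np.float64(10.62)), (45, np.float64(10.29)), (48, np.float64(9.96))]
th 48 neck -28.0 166.0 clr 6.85
th 48 neck -27.5 166.0 clr 6.47
th 48 neck -27.0 166.0 clr 6.10
th 48 neck -26.5 166.0 clr 5.73
th 48 neck -26.0 166.0 clr 5.36
th 48 neck -25.5 166.0 clr 4.99
th 48 neck -25.0 166.0 clr 4.63
th 48 neck -24.5 166.0 clr 4.31
th 48 neck -24.0 166.0 clr 4.02
th 48 neck -23.5 166.0 clr 3.78
th 48 neck -23.0 166.0 clr 3.59
th 48 neck -22.5 166.0 clr 3.46
th 48 neck -22.0 166.0 clr 3.40
th 48 neck -21.5 166.0 clr 3.40
th 48 neck -21.0 166.0 clr 3.40
th 48 neck -20.5 166.0 clr 3.40
th 48 neck -20.0 166.0 clr 3.40
th 48 neck -19.5 166.0 clr 3.40
th 48 neck -19.0 166.0 clr 3.40
th 48 neck -18.5 166.0 clr 3.40
th 48 neck -18.0 166.0 clr 3.40
th 48 neck 
[... 509 characters left out ...]
ck -9.5 172.5 clr 2.93
th 48 neck -9.0 173.0 clr 2.97
th 48 neck -8.5 173.5 clr 3.00
th 48 neck -8.0 174.0 clr 3.04
th 45 neck -7.5 174.0 clr 2.82
th 45 neck -7.0 174.0 clr 2.71
th 42 neck -6.5 174.0 clr 2.88
th 42 neck -6.0 174.0 clr 2.98
th 39 neck -5.5 174.0 clr 3.02
th 36 neck -5.0 173.5 clr 3.13
th 33 neck -4.5 173.0 clr 3.10
th 30 neck -4.0 172.5 clr 3.00
th 27 neck -3.5 172.0 clr 2.96
th 24 neck -3.0 171.5 clr 3.09
th 21 neck -2.5 171.0 clr 3.27
th 18 neck -2.0 170.5 clr 3.38
th 15 neck -2.0 170.0 clr 3.05
th 15 neck -2.0 169.5 clr 2.79
th 12 neck -2.0 169.0 clr 2.63
th 9 neck -1.5 168.5 clr 2.03
th 6 neck -1.5 168.0 clr 1.81
th 3 neck -1.5 167.5 clr 1.21
th 0 neck -1.0 167.5 clr 1.00
```

```bash
python3 - <<'E' 2>&1 | grep -v '^\[\[\|^hook'
from rig import *
import numpy as np,cv2
o=observe();p=o["eef_pos"]
move_linear(p+[0,0,.05],velocity=.1)
hold(.2);o=observe();print(o["clock"],o["ft_force"],o["wrist_torque"],o["width"])
c=camera("side");cv2.imwrite("pics/l1.png",cv2.resize(c["color"][110:230,220:380],None,fx=5,fy=5))
move_linear(o["eef_pos"]+[-.05,0.0,.18],velocity=.25)
print(observe()["clock"])
E
```

```text
5.0667 [-0.07580146  0.25763661 -1.86351141] [-0.03882286  0.42239076 -0.04572134] 0.3194873402253095
6.0083
```

View pics/l1.png

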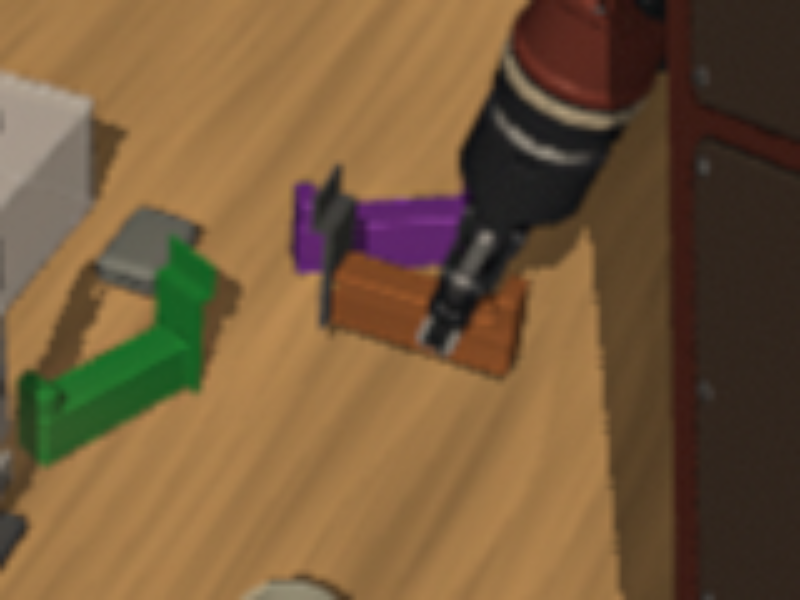

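The hook is held firmly and level; the image shows no slip. Now the stand-off pose in front of the groove at 47° tilt.

```bash
cat > ctl.py <<'E'
from geo import *
from plan import origin,rot
from rig import *
import cv2
tau=np.radians(15); g0=np.array([-.080,0,.028])
P=dict(x=.6499,y=.0412,psi=.0475,d=.001)
RT=Rtool_h(tau,-1)
def tcp(nx,nz,thdeg,y=0,P=P,off=(0,0,0)):
    """neck (0,72) at nominal panel coords mm"""
    th=np.radians(thdeg);o=origin((nx,nz),th)/1000
    Z=Ro.from_euler('z',P['psi']).as_matrix()
    w=np.array([P['x'],P['y'],0])+Z@np.array([o[0],y,o[1]+P['d']])
    R=Rw(P['psi'],th);T=R@RT
    return w+R@g0-.054*T[:,2]+np.array(off),T
def hookpose():
    o=observe();T=o["tool_rot"];R=T@RT.T
    return R,o["eef_pos"]+.054*T[:,2]-R@g0
E
python3 - <<'E'
from ctl import *
p,T=tcp(-40,150,47)
print(p,ik(p,T),ik(*tcp(-8,174,47)))
movep(*tcp(-90,190,47))
print(observe()["clock"])
move_linear(p,velocity=.12)
hold(.2);o=observe();print(o["clock"],o["ft_force"],o["wrist_torque"],o["eef_pos"]-p)
for n in("side","top"):
    c=camera(n);np.savez(f"pics/{n}2.npz",**c);cv2.imwrite(f"pics/{n}2.png",c["color"])
R,t=hookpose();np.savez("pics/hp2.npz",R=R,t=t)
s=cv2.imread("pics/side2.png")[140:300,125:325];cv2.imwrite("pics/s2.png",cv2.resize(s,None,fx=4,fy=4,interpolation=cv2.INTER_CUBIC)[:600])
s=cv2.imread("pics/top2.png")[110:240,115:265];cv2.imwrite("pics/t2.png",cv2.resize(s,None,fx=4,fy=4,interpolation=cv2.INTER_CUBIC))
E
```

```text
[0.55188688 0.03654087 0.22529497] [-0.04392163  0.81429309  0.37988323  1.69301292 -0.04839752 -0.07759058] [-0.0398325   0.87809541  0.57066796  1.82015973 -0.04623684 -0.07411502]
7.3417
8.225 [-0.10911883 -0.09130193 -2.13851524] [ 0.03706088 -0.67245304  0.00841725] [-1.95312995e-04 -6.87729031e-05  7.58071894e-04]
```

View pics/s2.png

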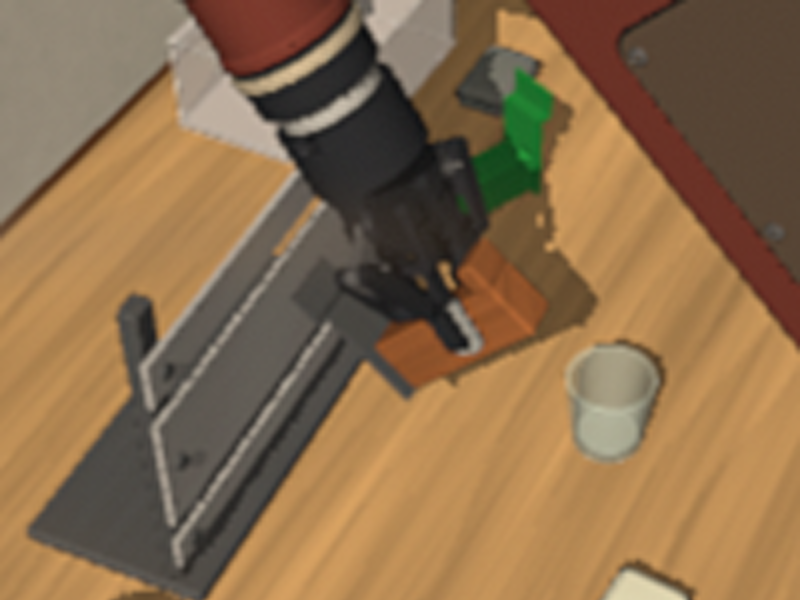

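View pics/t2.png

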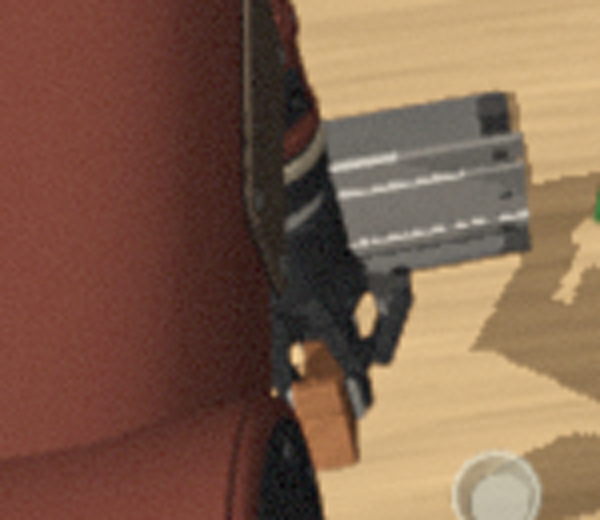

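```bash
cat > ov.py <<'E'
import sys
from fit import proj
from ctl import *
def box(a,b): return np.array([[(a,b)[i][0],(a,b)[j][1],(a,b)[k][2]] for i in(0,1) for j in(0,1) for k in(0,1)])/1000.
E=[(i,i^m) for i in range(8) for m in(1,2,4) if i<i^m]
HB=[((-5,-20,0),(0,20,75)),((-120,-14,0),(-5,14,40)),((-120,-14,40),(-106,14,58)),((6,-20,72),(9,20,96))]
def overlay(c,hp,win,k,fn,P=P,rackon=True):
    x0,y0,x1,y1=win
    im=cv2.resize(c["color"][y0:y1,x0:x1],None,fx=k,fy=k,interpolation=cv2.INTER_CUBIC);raw=im.copy()
    def dr(X,col):
        q=(proj(c,X)+.5-[x0,y0])*k
        for i,j in E: cv2.line(im,tuple(map(int,q[i])),tuple(map(int,q[j])),col,1)
    if hp is not None:
        for a,b in HB: dr(box(a,b)@hp[0].T+hp[1],(255,255,0))
    Z=Ro.from_euler('z',P['psi']).as_matrix()
    if rackon:
        for z0,z1 in((36,59),(75,165),(181,215)):
            dr((box((0,-145,z0),(4,145,z1))+[0,0,P['d']])@Z.T+[P['x'],P['y'],0],(0,255,0))
    cv2.imwrite(fn,np.hstack([raw,im]))
E
python3 - <<'E' | grep -v '^\[\[\|^hook'
from ov import *
c=dict(np.load("pics/side2.npz"));h=np.load("pics/hp2.npz")
overlay(c,(h["R"],h["t"]),(195,185,275,250),5,"pics/ov2.png",rackon=False)
overlay(c,None,(150,160,240,290),4,"pics/ov3.png")
E
```

```text
(no output)
```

View pics/ov2.png

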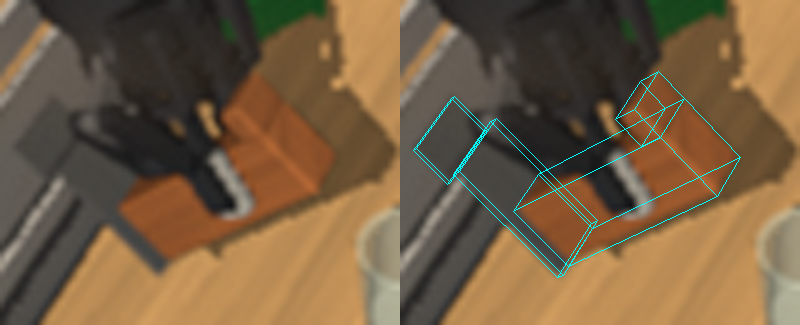

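View pics/ov3.png

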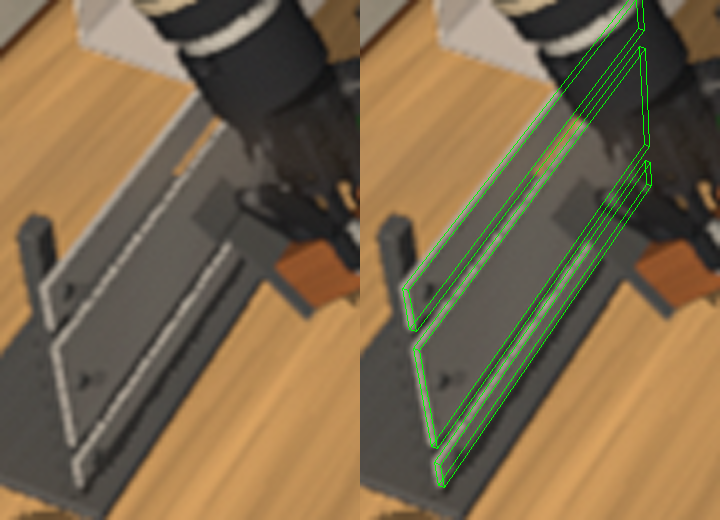

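```bash
python3 - <<'E' | grep -v '^\[\[\|^hook'
from ov import *
from scipy.ndimage import map_coordinates
Z=Ro.from_euler('z',P['psi']).as_matrix()
for n in("side0","top0"):
    c=dict(np.load(f"pics/{n}.npz"));g=cv2.cvtColor(c["color"],cv2.COLOR_BGR2GRAY).astype(float)
    for z in(59,165,215):
        L=lambda x,y,zz:np.array([[x,y,zz]])/1000.@Z.T+[P['x'],P['y'],P['d']]
        prof=[]
        s=np.arange(-6,6.01,.25)
        for y in np.arange(-60,100,4):
            a=proj(c,L(0,y,z))[0];b=proj(c,L(4,y,z))[0];e=proj(c,L(2,y+10,z))[0]-proj(c,L(2,y,z))[0]
            nn=np.array([-e[1],e[0]]);nn/=np.linalg.norm(nn)
            m=(a+b)/2
            if nn@(a-m)>0: nn=-nn   # positive: toward back
            q=m+s[:,None]*nn
            prof.append(map_coordinates(g,[q[:,1],q[:,0]],order=1))
        pr=np.mean(prof,0);w=np.clip(pr-np.percentile(pr,60),0,None)*(abs(s)<3)
        # mm sensitivity of perpendicular px to d and x
        dz=nn@(proj(c,L(2,0,z+1))[0]-proj(c,L(2,0,z))[0]);dx=nn@(proj(c,L(3,0,z))[0]-proj(c,L(2,0,z))[0])
        print(n,z,"offset px %.2f  px/mm dz %.2f dx %.2f"%((w*s).sum()/w.sum(),dz,dx),np.round(pr[::2]).astype(int))
E
```

```text
side0 59 offset px 0.15  px/mm dz 0.17 dx 0.34 [ 39  34  35  42  53  64  70  72  72  73  82  96 108 108  95  72  55  52
  59  67  72  73  73  73  72]
side0 165 offset px 0.50  px/mm dz 0.20 dx 0.35 [ 74  75  75  75  74  74  74  74  73  75  82  95 107 110 104  92  82  78
  76  76  75  75  75  75  75]
side0 215 offset px 1.31  px/mm dz 0.21 dx 0.36 [ 77  75  75  75  75  75  75  74  73  75  82  97 114 127 131 129 125 122
 121 120 120 120 120 119 119]
top0 59 offset px -0.07  px/mm dz 0.11 dx 0.34 [ 81  81  79  73  66  64  70  77  84  93 110 129 133 120 104  92  86  85
  85  85  86  86  86  86  85]
top0 165 offset px -0.00  px/mm dz 0.13 dx 0.37 [ 85  85  86  86  86  86  85  85  87  95 113 133 139 127 111  97  89  86
  85  85  85  85  87  96 115]
top0 215 offset px 0.18  px/mm dz 0.15 dx 0.39 [111  97  88  86  85  85  85  85  87  96 115 138 151 146 129 109  94  85
  82  82  82  82  82  82  82]
```

Camera bias on hook and rack agrees in the side view, so the estimate holds to a couple of mm. I'll now touch the lip tip lightly on the middle slat's face to pin down x.

```bash
cat >> ctl.py <<'E'
def base():
    hold(.15); return np.mean([observe()["ft_force"]],0)
def guarded(a,b,step=.5,lim=2.5,f0=None,vel=.02,y=0,P=P,verbose=True):
    """a,b=(nx,nz,th); walk a->b in steps, stop at contact."""
    a,b=np.array(a,float),np.array(b,float)
    n=max(1,int(np.ceil(max(np.hypot(*(b-a)[:2])/step,abs(b[2]-a[2])/2))))
    for i in range(1,n+1):
        c=a+(b-a)*i/n; p,T=tcp(*c,y=y,P=P)
        move_linear(p,T,velocity=vel); hold(.02)
        f=observe()["ft_force"]-f0
        if np.linalg.norm(f)>lim:
            hold(.08);o=observe();f=o["ft_force"]-f0
            if np.linalg.norm(f)>lim:
                if verbose: print("contact at",c.round(2),"f",f.round(2),"t",round(o["clock"],2))
                return c,f
    o=observe()
    if verbose: print("reached",c.round(2),"f",(o["ft_force"]-f0).round(2),"t",round(o["clock"],2))
    return c,None
E
python3 - <<'E'
from ctl import *
move_linear(*tcp(-32,138,47),velocity=.06)
f0=base();o=observe();print(f0,o["clock"],o["eef_pos"]-tcp(-32,138,47)[0])
c,f=guarded((-32,138,47),(-18,138,47),f0=f0)
print("predicted contact nx",-23.7); print(observe()["eef_pos"]-tcp(*c)[0])
move_linear(*tcp(-32,138,47),velocity=.05); print(observe()["clock"])
E
```

```text
[ 0.70635192 -0.01552636 -2.26326437] 8.8667 [-2.35623783e-05  3.82810245e-06  4.15068697e-06]
contact at [-22. 138.  47.] f [-4.81 -0.11  1.14] t 14.28
predicted contact nx -23.7
[-3.17168245e-04 -1.41518324e-05  3.78492917e-05]
14.6333
```

The slats are about 1.3 mm further back than estimated. Next I'll feel for the height: tip just into the groove, then lower it onto the middle slat's edge.

```bash
sed -i "s/x=.6499/x=.6512/" ctl.py
python3 - <<'E'
from ctl import *
move_linear(*tcp(-32,161,47),velocity=.08)
f0=base()
c,f=guarded((-32,161,47),(-21.7,161,47),step=2.6,f0=f0,vel=.03)
if f is None:
    c,f=guarded(c,(-21.7,150,47),step=.6,lim=2,f0=f0,vel=.03)
    print(observe()["eef_pos"]-tcp(*c)[0],"expected nz 157.06")
    move_linear(*tcp(c[0],c[1]+2.5,47),velocity=.05)
print(observe()["clock"])
s=camera("side")["color"][185:250,180:280];cv2.imwrite("pics/s4.png",cv2.resize(s,None,fx=7,fy=7,interpolation=cv2.INTER_CUBIC))
E
```

```text
reached [-21.7 161.   47. ] f [0.54 1.17 0.72] t 16.29
contact at [-21.7  156.95  47.  ] f [-0.53 -0.02  2.86] t 18.24
[-2.41207547e-05 -1.01025116e-06  1.20016850e-04] expected nz 157.06
18.4917
```

View pics/s4.png

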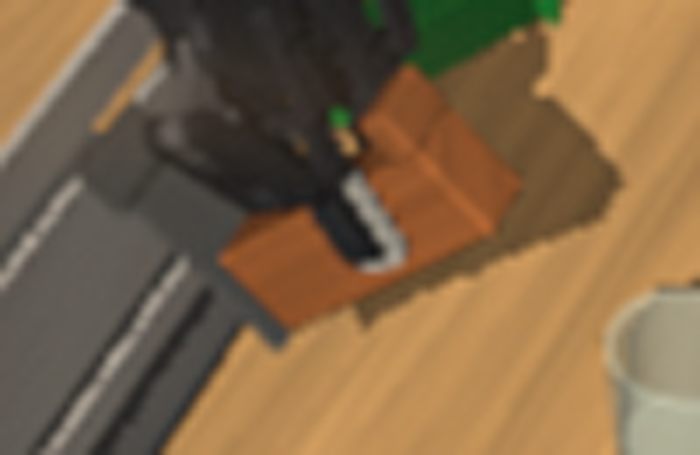

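Contact came where predicted, so the slats are about 1 mm above nominal. The picture shows the lip tip (about (110,190) in the crop) at the groove, just above the middle slat's bright edge. Inserting along the mid-clearance path.

Run:
```python
from ctl import *
wp=[(-22,165.5,47),(-17.5,166,47),(-8,174,47),(-6,174,42),(-5,173.5,36),(-4,172.5,30),(-3,171.5,24),(-2,170.5,18)]
c=(-21.7,159.45,47)
f0=base();print(f0)
for w in wp:
    c,f=guarded(c,w,step=2.4,lim=3,f0=f0,vel=.04,verbose=True)
    if f is not None: break
for n in("side",):
    s=camera(n)["color"][170:260,150:290];cv2.imwrite("pics/s5.png",cv2.resize(s,None,fx=5,fy=5,interpolation=cv2.INTER_CUBIC))
```

```text
[ 0.61631092 -0.25618675 -2.56928596]
reached [-22.  165.5  47. ] f [-0.14 -1.01 -0.38] t 19.49
reached [-17.5 166.   47. ] f [-1.3   1.23  0.63] t 20.02
reached [ -8. 174.  47.] f [ 0.07 -0.22  0.93] t 21.62
reached [ -6. 174.  42.] f [-0.02  0.69  0.1 ] t 22.43
reached [ -5.  173.5  36. ] f [-0.83  1.1   0.68] t 23.23
reached [ -4.  172.5  30. ] f [-1.03  0.09  0.47] t 24.02
reached [ -3.  171.5  24. ] f [-0.78 -0.01  1.54] t 24.82
reached [ -2.  170.5  18. ] f [-1.45 -0.34  0.74] t 25.62
```

View pics/s5.png

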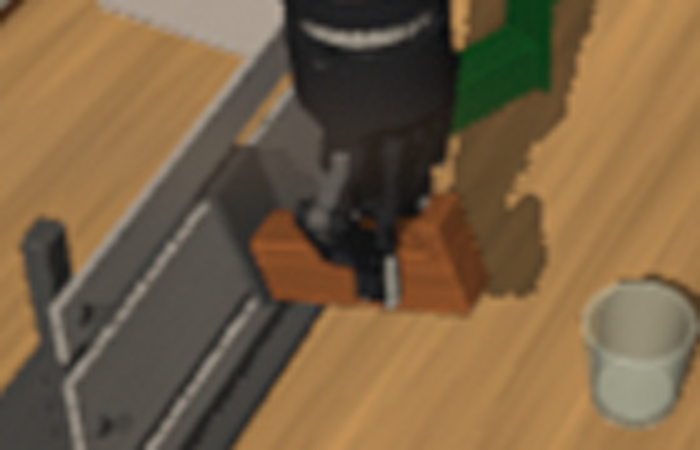

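No contact so far. The lip is behind the top slat and the plate's top edge is at the groove (crop about (240,155)). Finishing the swing, then lowering to seat it.

Run:
```python
from ctl import *
c=(-2,170.5,18);f0=np.array([.55,-.1,-2.35])
f=None
for w in [(-2,169.2,12),(-1.5,168.2,6),(-1.2,167.5,3),(-1,167.5,0)]:
    c,f=guarded(c,w,step=1.5,lim=3.5,f0=f0,vel=.04)
    if f is not None: break
if f is None:
    c,f=guarded(c,(-1,162.5,0),step=.5,lim=2.5,f0=f0,vel=.03)
    o=observe();print("torque",o["wrist_torque"],o["eef_pos"]-tcp(*c)[0])
for n in("side",):
    s=camera(n)["color"][170:260,150:290];cv2.imwrite("pics/s6.png",cv2.resize(s,None,fx=5,fy=5,interpolation=cv2.INTER_CUBIC))
```

```text
reached [ -2.  169.2  12. ] f [-0.96  0.11  0.84] t 26.48
reached [ -1.5 168.2   6. ] f [-0.06  0.11  1.18] t 27.27
reached [ -1.2 167.5   3. ] f [-1.01  0.19  0.64] t 27.81
reached [ -1.  167.5   0. ] f [-0.21 -0.07  0.46] t 28.34
contact at [ -1.  165.5   0. ] f [-0.73  0.07  4.68] t 29.49
torque [ 0.00368347  0.00262502 -0.01043907] [ 2.34721253e-04 -3.62627624e-06  2.55403626e-04]
```

View pics/s6.png

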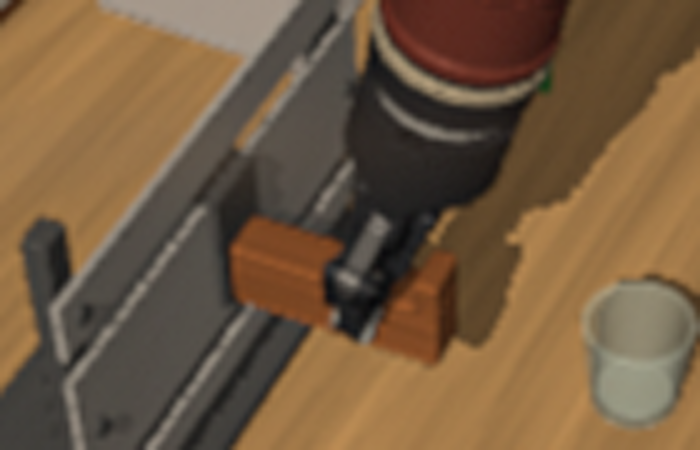

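The neck has landed on the middle slat at about 4.7 N. Now pressing gently back until the plate meets the slat.

Run:
```python
from ctl import *
c=(-1,165.6,0);f0=np.array([.3,0,-2.35])
move_linear(*tcp(*c),velocity=.02)
o=observe();f1=o["ft_force"];print(f1-f0)
for i in range(8):
    c=(c[0]+.3,c[1],0);move_linear(*tcp(*c),velocity=.02);hold(.05)
    o=observe();f=o["ft_force"]-f1;print(c,f.round(2),o["wrist_torque"].round(2))
    if f[0]<-3: break
print(observe()["clock"],observe()["eef_pos"]-tcp(*c)[0])
```

```text
[-0.3554356  -0.05406282  4.39505623]
(-0.7, 165.6, 0) [-1.5  -0.11  1.28] [-0.02 -0.09  0.03]
(-0.39999999999999997, 165.6, 0) [-2.58  0.57  2.2 ] [-0.01  0.06 -0.04]
(-0.09999999999999998, 165.6, 0) [-4.38  0.63  2.01] [-0.04  0.19 -0.02]
30.6917 [-1.64699191e-04 -3.94891685e-06 -7.95051722e-05]
```

Run:
```python
from ctl import *
grip(0.45,20); hold(.2)
o=observe();print(o["clock"],o["ft_force"],o["width"])
c=camera("side");cv2.imwrite("pics/s7.png",cv2.resize(c["color"][170:260,150:290],None,fx=5,fy=5,interpolation=cv2.INTER_CUBIC))
```

```text
31.1583 [ 0.39435593 -0.1778204  -0.4350456 ] 0.4489598952222425
```

View pics/s7.png

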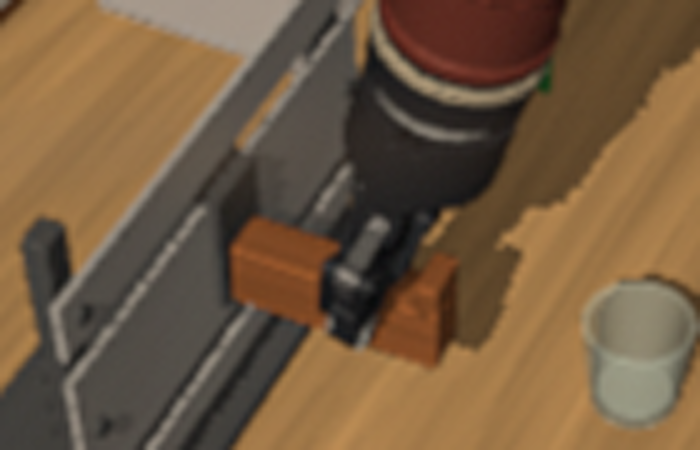

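The hook stays hung with the fingers open. Retreating along the tool axis, then a clear check from both cameras.

```bash
python3 - <<'E' | grep -v '^\[\[\|^hook'
from ov import *
grip(0.6)
o=observe();T=o["tool_rot"];p=o["eef_pos"]
move_linear(p-.09*T[:,2],velocity=.12)
print(observe()["ft_force"])
p=observe()["eef_pos"];move_linear(p+[-.05,-.05,.1],velocity=.2)
q=observe()["qpos"].copy();q[0]-=.8;goto_joints(q)
hold(.3)
Z=Ro.from_euler('z',P['psi']).as_matrix();t=np.array([P['x'],P['y'],0])+Z@[0,0,.093+P['d']]
for n,w in(("side",(180,180,260,270)),("top",(160,140,230,215))):
    c=camera(n);cv2.imwrite(f"pics/{n}8.png",c["color"]);np.savez(f"pics/{n}8.npz",**c)
    overlay(c,(Z,t),w,5,f"pics/ov8{n}.png",rackon=False)
print(observe()["clock"])
E
```

```text
[-0.48365569 -0.5171143  -0.75639051]
34.9917
```

View pics/ov8side.png

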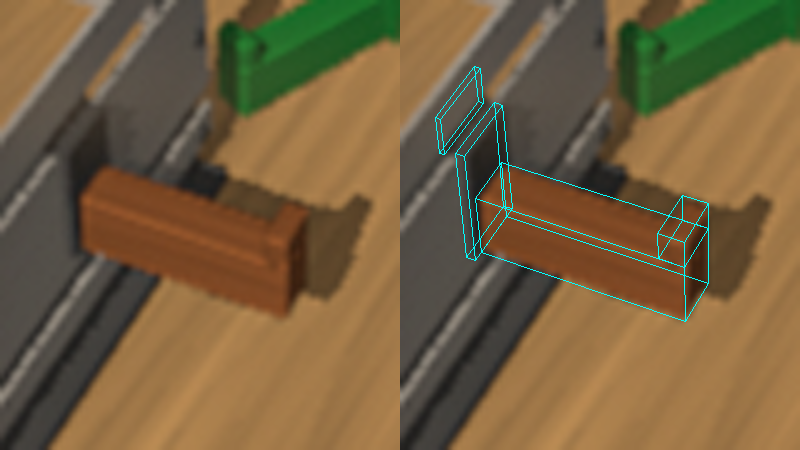

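View pics/ov8top.png

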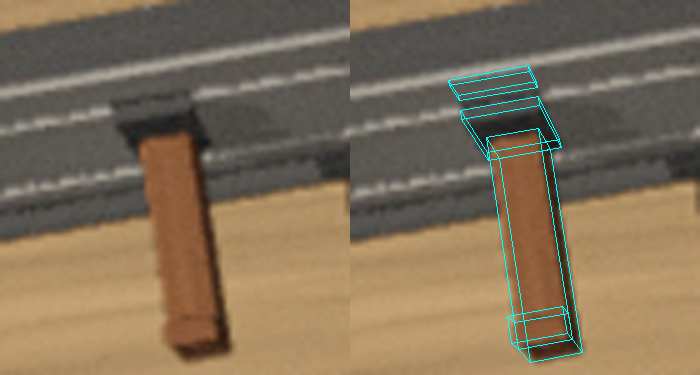

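View pics/top8.png

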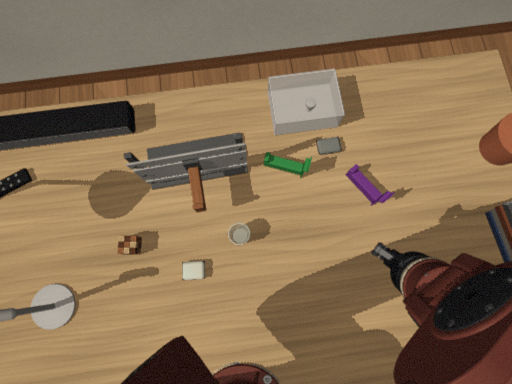

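Both views match the fully-home prediction to about 1 px, and the bystanders haven't moved. Handing in.

Run:
```python
from rig import *
o=observe();print(o["clock"],o["ft_force"],abs(o["dq"]).max());close_job()
```

```text
34.9917 [ 0.2353326  -0.21241518 -0.05460728] 0.002252666734667566
the job is handed in; nothing more can be done
```

The wooden hook is hanging in the upper groove near the middle of the rack, and I handed the job in at 35.0 s of the 61 s allowed.

**How it went:** I gripped the arm from above, leaning 15° toward the nose, and tilted it up 47°. Two light touches located the rack:
- **Slat face:** touched at 4.9 N, about 1.3 mm further back than the cameras suggested.
- **Middle slat's top edge:** touched at 2.9 N, with the slats about 1 mm above nominal.

Inserting the lip and swinging the arm down caused no noticeable contact. I then lowered the neck onto the middle slat (about 4.7 N), pressed the plate back gently, and let go. Measured force while seating stayed below about 8 N, well under the rack's 20 N limit.

**Last checks:**
- **Hook:** after release it stayed hung, and both camera views matched the fully-home pose to about 1 px (around 2 mm).
- **Bystanders:** nothing else in the top view had visibly moved.
- **Robot:** it was clear of everything, with wrist force near zero.

**Not confirmed:** I judged the plate's flatness only by that image match. A residual tilt of up to about 1°, within the lip's 2 mm of play, would not have shown.

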